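# Serve the rye roll with the tongs

## Robot

A 7-joint arm with a two-finger parallel gripper is mounted at the origin on the work surface. World frame = base frame: x ahead of the robot, y to its left, z up, the work surface at z = 0. Lengths are in m, angles in rad, forces in N, time in s.
With the tool pointing down it reaches from about 0.425 to 1.025 m from the base axis. Payload 3.6 kg.
Tool frame: the origin (TCP) lies midway between the tips of the shut fingers; the grasp point (between the pads) lies arm.grasp_offset behind it (arm.grasp_offset is the distance from the TCP to the grasp point, in m); z points along the fingers, y is the line along which they close (so a half turn about z gives the same grasp; the last joint's range is limited). The gripper opens to 85 mm and grips with 20 to 120 N. Pads are 22 mm wide; open, the fingers measure 114 mm over their backs; the gripper's body (76 mm by 85 mm) begins 54 mm behind the grasp point. The pads swing forward as they close: fully open they stand 13 mm farther back than shut.
Start: joints at [-1.2, 0.591, 0.048, 1.609, -0.033, 0.943, -0.034], TCP at [0.324, 0.648, 0.231] pointing down, gripper open.
Joint ranges: [-2.69, 2.69], [-0.47, 2.24], [-1.27, 1.36], [0.19, 2.51], [-1.53, 4.68], [0.08, 2.07], [-3.09, 3.09]. Speed limits (rad/s): [2.57, 2.57, 3.14, 3.14, 3.14, 3.14, 3.14].

## Interface

Orientations are given as a unit quaternion [w, x, y, z].
In Python, from cell import arm, camera, camera_model, job gives the robot as it stands.
- The arm moves only by the tool move_arm, never from a script. Its argument "rows" is a list of rows, each a list of 3 entries, a list of its own where there are three numbers: the shift along the tool's x, y, z in units of 40 mm (1.0 is 40 mm), then the turn, a rotation vector about the tool's x, y, z in units of 5 degrees (1.0 is 5 degrees), then the closure in counts, from 0 (fully open) to 255 (shut). A call has 1 to 20 rows; each row is the pose to reach, as a shift and turn from the pose commanded when the call began, along the tool's axes at that moment; what a row does not reach only later rows make up. A row lasts 1/12 s, in which the tool goes at most 41.7 mm and 7.16 degrees, less where a joint would pass 70% of its speed; a pose out of reach is approached as far as the arm can. A call with a gripper value outside its range is refused whole. The fingers move at their own pace and stop on an object; the grip force is fixed at half the most. Time passes only in rows, so rows that repeat a pose let the fingers close. It gives the time, the measured TCP pose, the force, the opening and the grip force at its end, in the units of the state.
- arm.read_state(): the state, without advancing time (a new reading comes with each control period).
- camera(name): name is "scene" or "top"; returns the picture (480x640x3 uint8, red, green, blue); there is no depth.
- camera_model(name): a dict with "intrinsics" (3x3 intrinsics, pixels), "cam_to_world" (4x4, takes a point from camera to world coordinates). Camera axes: x right, y down, z forward; pixel columns grow to the right and rows downward; lengths in m; the calibration is good to about 2 mm. A picture is of the moment at which its call begins. camera_model takes no time and is no camera call.
- job.job_done(): hands the job in; it is judged then, once.
The state is a dict: "time": time; "qpos": joint angles; "qd": joint speeds; "joint_efforts": joint torques, N m; "position": TCP position; "ee_rot": TCP orientation; "ft_force": force on the tool from outside, world axes, zero at the start; "torque": the same for the moment, N m; "width": opening from 0.0 (shut) to 1.0 (fully open); "grasp_force": force on a finger pad.
Only numpy, scipy, OpenCV 4.12 (cv2) and the standard library are available. Lean on these libraries where they do the work, as an engineer would, in place of code of your own. Each camera call takes 0.05 s, during which the arm holds its last target. There are 200 camera calls.

## Task

Pick up the steel serving tongs by their arms, close their black jaws on the round dark rye roll, lift it off the bread board and hold it up over the middle of the blue plate, a hand's breadth or so above it. Handle the roll with the tongs only, never with the gripper itself, and leave the croissant, the muffin and everything else on the table where they are. Finish while still holding: the roll stays pinched in the tongs, in the air over the plate, and nothing is put down or let go.

Things in the scene. Friction and masses are not known exactly. Their poses are not given: they have to be found in the camera images.
- tongs: Steel serving tongs, 236 mm long, 120 g, lying flat, arms side by side. Origin on the underside, under the hinge at the tail; x runs along the middle line from hinge to jaws, y left, z up. Hinge and jaws are 34 mm tall (z 0 to 34 mm), the arms 26 mm (z 4 to 30 mm). A spring holds them open: the grip points take 3.5 N to start closing, 5 N when nearly shut.
- tongs_left: The left (+y) arm of the tongs with its black silicone jaw; origin at the tongs' own origin, x parallel to the tongs' x when fully open, turning towards the middle as the arms are squeezed (up to 0.22 rad each).
- tongs_right: The right (-y) arm with its jaw, the mirror image of the left.
- grip_left (a point): Where to hold the left arm: on its outer face, 17 mm above the underside, 109 mm ahead of the hinge, near the centre of mass. Fully open, the two grip points are 59 mm apart, outside to outside; with the jaws on the rye roll about 35 mm, and the arms there (30 mm fore and aft) are then parallel. Every 1 mm less here closes the jaws by 1.9 mm.
- grip_right (a point): The same on the right arm's outer face.
- jaw_left (a point): Middle of the inner face of the left jaw (a black cupped pad 48 mm long, 34 mm tall, 5 mm thick), 17 mm above the tongs' underside, 208 mm ahead of the hinge, so 100 mm ahead of the grip points. Fully open, the two jaw points are 99 mm apart.
- jaw_right (a point): The same on the right jaw.
- board: Pale wooden bread board, fixed, 140 mm (x) by 420 mm (y) and 18 mm thick, with a short handle at its -y end; origin under its centre. Three bakes stand on it in a row along its y, 130 mm apart, in any order.
- rye_roll: The round dark-brown rye roll with pale oat flakes on top: 52 mm across at its widest, 15 to 21 mm above its underside, 40 mm high, about 50 g. Origin: centre of the underside, z up.
- croissant: Golden croissant, a crescent about 85 mm long and 40 mm high, 50 g, on the board; origin underneath its middle.
- muffin: Muffin in a pale pleated paper case, 62 mm across, 54 mm high, 70 g, on the board; origin: centre of the underside.
- plate: The guest's empty blue plate, 190 mm across, rim 18 mm above the table, 380 g, loose; origin: centre of the underside, z up.
- jam_jar: Amber jam jar with a red lid, 64 mm across, 85 mm high; origin: centre of the underside.
- mug: White mug, 80 mm across, 92 mm high, handle at its +y; origin: centre of the underside.
- tumbler: Clear drinking glass, 74 mm across, 115 mm high; origin: centre of the underside.
- puzzle_box_small: Small cardboard puzzle box with a purple band, 70 by 70 by 58 mm high; origin: centre of the underside.
There are look-alikes about, which are no part of the job. Of the things like the plate, leave any that is brown or green; of the rest the larger one is meant.

How it is judged:
By the outcome, as a careful person would: the job done as asked, in the order asked, and still so for the second after the job is handed in, while the arm keeps its last pose, push and grip.
It also fails if it takes over 48 s, if anything falls off the work surface, if the arm or the gripper's body presses on something with over 40 N, if the wrist force passes 120 N, or if a joint passes its speed limit or range.

## Working session

There is one attempt and no reset: what is moved stays moved. The work goes in short steps, Python scripts to look and compute and a tool call to move; the robot and the scene stay as the last step left them, time stands still between calls to the robot, and variables do not carry over. Pictures are saved under pics/ and viewed, at most 10 in all, crops included, and the job is handed in when it is done.

Besides the shell and the picture viewer there is one more tool, called after "Emit:" as name(argument=value, ...), one argument or row to a line, values as JSON. move_arm: Moves the arm, as the interface text tells. Its arguments: {"type":"object","properties":{"rows":{"type":"array"}},"required":["rows"]}

```bash
mkdir -p pics; ls
cat > h.py <<'E'
import numpy as np, cv2
from cell import arm, camera, camera_model, job
def snap(n,f):
    im=camera(n); cv2.imwrite('pics/'+f,im[:,:,::-1]); return im
def ray(n,u,v,z):
    m=camera_model(n);K=np.array(m["intrinsics"]);T=np.array(m["cam_to_world"])
    d=T[:3,:3]@np.linalg.solve(K,[u,v,1]);o=T[:3,3]
    return o+d*(z-o[2])/d[2]
def proj(n,p):
    m=camera_model(n);K=np.array(m["intrinsics"]);T=np.array(m["cam_to_world"])
    c=K@(T[:3,:3].T@(np.array(p)-T[:3,3]));return c[:2]/c[2]
E
python3 - <<'E'
from h import *
for n in("top","scene"):
    snap(n,n+'0.png'); m=camera_model(n); print(n,np.round(m["cam_to_world"],3),np.round(m["intrinsics"],1))
print(arm.read_state(),arm.grasp_offset)
E
```

```text
pics
top [[ 0.025 -0.989  0.145  0.176]
 [-1.    -0.024  0.009  0.068]
 [-0.005 -0.145 -0.989  1.746]
 [ 0.     0.     0.     1.   ]] [[516.2   0.  314.1]
 [  0.  516.2 241. ]
 [  0.    0.    1. ]]
scene [[ 0.598  0.537 -0.594  1.224]
 [ 0.801 -0.382  0.461 -0.526]
 [ 0.021 -0.752 -0.659  0.907]
 [ 0.     0.     0.     1.   ]] [[447.7   0.  316.8]
 [  0.  447.7 238.6]
 [  0.    0.    1. ]]
{'time': 0.1, 'qpos': array([-1.20051912,  0.59201954,  0.04832424,  1.60969317, -0.03329502,
        0.94270086, -0.03371637]), 'qd': array([ 0.00018424, -0.00150108, -0.00134444, -0.0019205 ,  0.00128127,
        0.00230577,  0.00025846]), 'joint_efforts': array([ 4.62277938e-03, -5.49998474e+01,  1.55260038e+00, -1.98824894e+01,
        9.59628640e-03,  3.79019577e-03, -8.54000284e-07]), 'position': array([0.32398468, 0.64775082, 0.23026174]), 'ee_rot': array([-1.68844489e-04,  2.29791378e-01,  9.73239388e-01, -9.93709710e-04]), 'ft_force': array([-0.06036531, -0.07790974, -0.61693857]), 'torque': array([-0.03634237, -0.00420104, -0.00193284]), 'grasp_force': 0.0, 'width': 0.9999398261994402} 0.0187
```

View pics/top0.png

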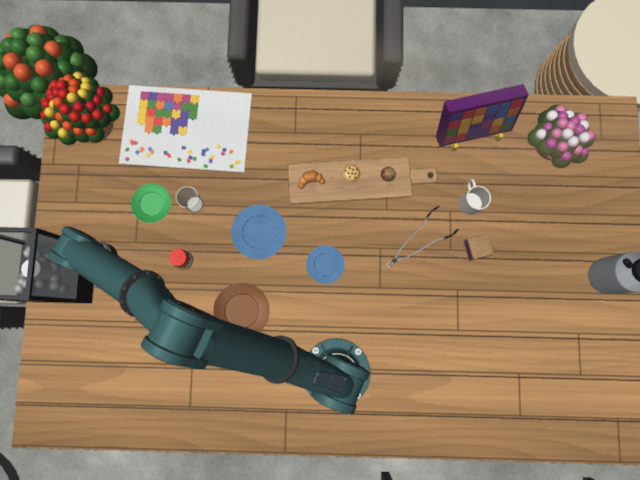

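View pics/scene0.png

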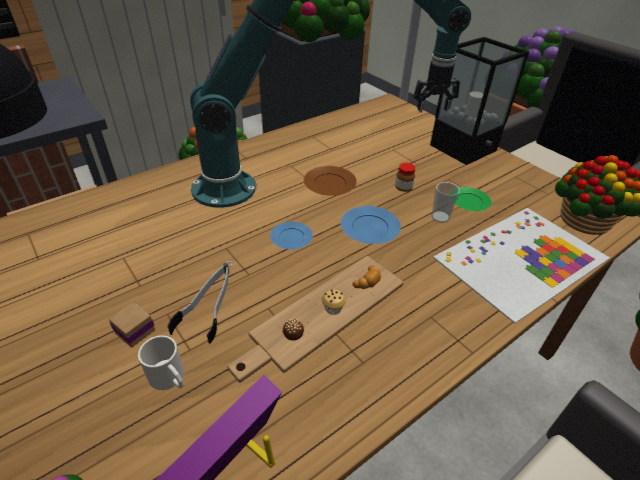

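The top view shows the tong hinge at about (392,264), the jaws at (434,209) and (455,233), the rye roll at (388,174), and the large blue plate at (259,232). The muffin is at (351,173), the mug at (475,198) and the puzzle box at (479,247). Next I refine these with masks.

Run:
```python
from h import *
t=cv2.imread('pics/top0.png');s=cv2.imread('pics/scene0.png')
def blobs(im,lo,hi,box,mn,name,z):
    x0,y0,x1,y1=box
    m=cv2.inRange(cv2.cvtColor(im,cv2.COLOR_BGR2HSV)[y0:y1,x0:x1],lo,hi)
    n,l,st,c=cv2.connectedComponentsWithStats(m)
    for i in range(1,n):
        if st[i,4]>=mn: 
            u=c[i]+[x0,y0]; print(name,st[i],np.round(u,1),np.round(ray(cam,*u,z),3))
cam='top'
blobs(t,(100,80,40),(125,255,255),(200,190,350,290),100,'plate',.012)
blobs(t,(0,0,0),(180,255,60),(400,195,470,250),8,'jaw',.034)
blobs(t,(0,30,0),(30,255,120),(370,155,405,190),8,'rye',.035)
blobs(t,(0,0,100),(180,70,255),(382,205,450,275),6,'steel',.034)
cam='scene'
blobs(s,(100,80,40),(125,255,255),(260,190,410,260),100,'plate',.012)
blobs(s,(0,0,0),(180,255,60),(160,305,225,350),8,'jaw',.02)
blobs(s,(0,30,0),(30,255,100),(275,310,310,345),8,'rye',.038)
blobs(s,(0,0,0),(180,60,255),(200,255,240,290),6,'hinge',.03)
for n,p in [('mug',(475,198)),('box',(479,247)),('muf',(351,173)),('bL',(290,180)),('bR',(410,180))]: print(n,ray('top',*p,.05))
big=cv2.resize(t[150:290,330:510],None,fx=4,fy=4,interpolation=cv2.INTER_CUBIC);cv2.imwrite('pics/c1.png',big)
```

```text
plate [  32   15   54   54 2293] [258.3 231.4] [0.458 0.275 0.012]
plate [ 107   56   37   37 1098] [324.9 264.1] [0.352 0.045 0.012]
rye [11 13 15 13 77] [387.2 175.9] [ 0.657 -0.16   0.035]
steel [12 12 34 42 92] [409.7 238.2] [ 0.444 -0.237  0.034]
steel [14 33 48 24 96] [419.9 249.1] [ 0.407 -0.27   0.034]
steel [ 4 56  5  7 16] [387.8 264.1] [ 0.355 -0.163  0.034]
steel [ 9 56  3  5  7] [392.1 262.9] [ 0.359 -0.178  0.034]
plate [  81   16   59   38 1719] [370.3 224.5] [0.46  0.278 0.012]
plate [ 11  32  41  27 882] [291.  234.9] [0.357 0.046 0.012]
jaw [  8   7  15  23 168] [174.8 321.4] [ 0.469 -0.376  0.02 ]
jaw [ 47  14  11  24 123] [212.1 331.5] [ 0.55  -0.316  0.02 ]
rye [  8  13  21  17 209] [292.8 332.7] [ 0.678 -0.167  0.038]
hinge [  0   6  32  29 300] [218.1 276.9] [ 0.404 -0.223  0.03 ]
mug [ 0.58275612 -0.45266658  0.05      ]
box [ 0.41706791 -0.46249267  0.05      ]
muf [ 0.65957728 -0.03565199  0.05      ]
bL [0.63043726 0.17000843 0.05      ]
bR [ 0.63983423 -0.23499587  0.05      ]
```

View pics/c1.png

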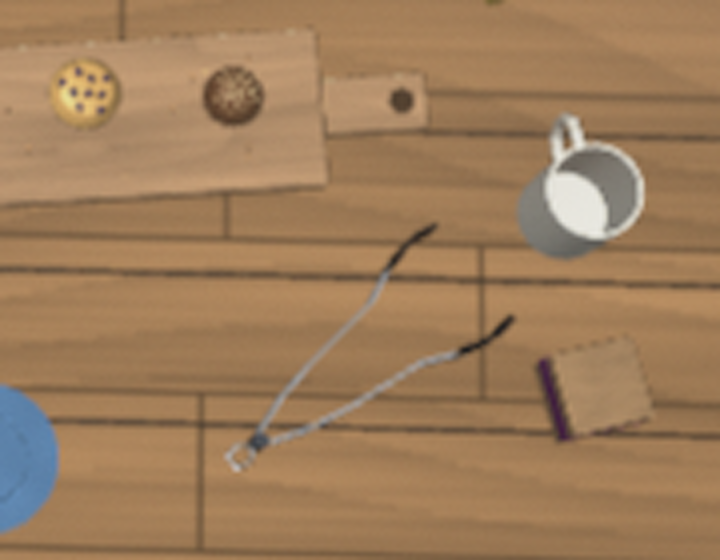

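The crop shows the hinge pivot near full-image (394.6,259.9) and the tail loop near (389.8,264.3). Jaw middles are about (432.6,211.4) and (451.4,234.6), jaw tips (438.9,206.4) and (457.9,229.6). The roll is at (388,173.5).

Run:
```python
from h import *
P=lambda u,v,z=.032:ray('top',u,v,z)[:2]
h=P(394.6,259.9);jl=P(432.6,211.4);jr=P(451.4,234.6);tl=P(438.9,206.4);tr=P(457.9,229.6);tail=P(389.8,264.3)
m=(jl+jr)/2; print(h,jl,jr,tl,tr,tail)
print('sep',np.linalg.norm(jl-jr),np.linalg.norm(m-h),np.linalg.norm((tl+tr)/2-h),np.linalg.norm(m-tail))
for a in (m-h,(tl+tr)/2-h): print('yaw',np.arctan2(a[1],a[0]))
p=jl-jr;print('perp',np.arctan2(-p[0],p[1])); 
print('rye',P(388,173.5,.045))
# arms steel midline: pixels by angle
from cell import arm
from scipy.spatial.transform import Rotation as R
q=arm.read_state()['ee_rot'];print(R.from_quat(np.r_[q[1:],q[0]]).as_matrix().round(3))
```

```text
[ 0.36946587 -0.18632148] [ 0.53735861 -0.31424825] [ 0.45943788 -0.37657627] [ 0.55511325 -0.335682  ] [ 0.47698251 -0.39861979] [ 0.35434588 -0.17038341]
sep 0.09978186635187977 0.20477655197083242 0.23277792721756277 0.22668520829949068
yaw -0.8897262610003935
yaw -0.8896196974037549
perp -0.8961223933654874
rye [ 0.6621551  -0.16140963]
[[-0.894  0.447 -0.001]
 [ 0.447  0.894 -0.002]
 [-0.    -0.002 -1.   ]]
```

```bash
cat >> h.py <<'E'
from scipy.spatial.transform import Rotation as R
def go(x,y,z,yaw):
    """shift (40 mm units) and turn (5 deg units) from the present pose; tool pointing down, tool x at yaw (deg)"""
    s=arm.read_state();q=s['ee_rot'];r=R.from_quat(np.r_[q[1:],q[0]])
    w=np.radians(yaw);t=R.from_matrix(np.c_[[np.cos(w),np.sin(w),0],[np.sin(w),-np.cos(w),0],[0,0,-1]])
    d=r.inv().apply(np.array([x,y,z])-s['position'])/.04
    print('go',d.round(3),(np.degrees((r.inv()*t).as_rotvec())/5).round(2),'t',round(s['time'],2))
E
python3 - <<'E'
from h import *
go(.5,.2,.23,53)
P=[ray('top',u,v,.018)[:2] for u,v in [(330+325/4,150+185/4),(330+315/4,150+30/4),(290,203),(288,165)]];print(np.round(P,3))
E
```

```text
go [-8.942 -8.043  0.024] [-2.000e-02  2.000e-02  2.009e+01] t 0.1
[[ 0.591 -0.245]
 [ 0.729 -0.237]
 [ 0.558  0.169]
 [ 0.692  0.181]]
```

Emit:
move_arm(
  rows=[
    [[-8.9,-8.0,0],[0,0,20],0],
    [[-8.9,-8.0,0],[0,0,20],0],
    [[-8.9,-8.0,0],[0,0,20],0],
    [[-8.9,-8.0,0],[0,0,20],0],
    [[-8.9,-8.0,0],[0,0,20],0],
    [[-8.9,-8.0,0],[0,0,20],0],
    [[-8.9,-8.0,0],[0,0,20],0],
    [[-8.9,-8.0,0],[0,0,20],0],
    [[-8.9,-8.0,0],[0,0,20],0],
    [[-8.9,-8.0,0],[0,0,20],0],
    [[-8.9,-8.0,0],[0,0,20],0],
    [[-8.9,-8.0,0],[0,0,20],0],
    [[-8.9,-8.0,0],[0,0,20],0],
    [[-8.9,-8.0,0],[0,0,20],0],
    [[-8.9,-8.0,0],[0,0,20],0],
    [[-8.9,-8.0,0],[0,0,20],0],
    [[-8.9,-8.0,0],[0,0,20],0],
  ],
)

```text
time: 1.52
position: [0.4992, 0.2034, 0.2311]
ee_rot: [-0.0, 0.892, 0.451, -0.0]
ft_force: [-0.4, -0.3, -0.5]
width: 0.998
grasp_force: 0.0
```

Run:
```python
from h import *
go(.436,-.268,.15,-51); print(arm.read_state()['qpos'])
```

```text
go [-10.427   5.716   2.03 ] [0.000e+00 1.000e-02 2.093e+01] t 1.52
[-0.8902717   0.4042671   0.55740962  2.04536998 -0.30308715  0.77174547
 -0.78393654]
```

Emit:
move_arm(
  rows=[
    [[-10.4,5.7,2.0],[0,0,21],0],
    [[-10.4,5.7,2.0],[0,0,21],0],
    [[-10.4,5.7,2.0],[0,0,21],0],
    [[-10.4,5.7,2.0],[0,0,21],0],
    [[-10.4,5.7,2.0],[0,0,21],0],
    [[-10.4,5.7,2.0],[0,0,21],0],
    [[-10.4,5.7,2.0],[0,0,21],0],
    [[-10.4,5.7,2.0],[0,0,21],0],
    [[-10.4,5.7,2.0],[0,0,21],0],
    [[-10.4,5.7,2.0],[0,0,21],0],
    [[-10.4,5.7,2.0],[0,0,21],0],
    [[-10.4,5.7,2.0],[0,0,21],0],
    [[-10.4,5.7,2.0],[0,0,21],0],
    [[-10.4,5.7,2.0],[0,0,21],0],
    [[-10.4,5.7,2.0],[0,0,21],0],
    [[-10.4,5.7,2.0],[0,0,21],0],
    [[-10.4,5.7,2.0],[0,0,21],0],
    [[-10.4,5.7,2.0],[0,0,21],0],
  ],
)

```text
time: 3.02
position: [0.4351, -0.2666, 0.1512]
ee_rot: [-0.0, 0.901, -0.433, -0.0]
ft_force: [0.2, -0.2, 0.7]
width: 1.001
grasp_force: 0.0
```

Run:
```python
from h import *
go(.436,-.268,.001,-51); print(arm.read_state()['qpos'])
im=snap('scene','s1.png')[:,:,::-1]; cv2.imwrite('pics/s1c.png',cv2.resize(im[190:390,90:330],None,fx=3,fy=3))
for p in [(.436,-.268,.017),(.436,-.268,.15)]: print((proj('scene',p)-[90,190])*3)
```

```text
go [0.043 0.006 3.756] [-0.    0.   -0.07] t 3.02
[-0.17398218  0.62597096  0.91615214  2.17899755 -0.7895232   0.71429619
 -1.17758844]
[356.69020039 314.31430453]
[333.94840397 204.30245581]
```

View pics/s1c.png

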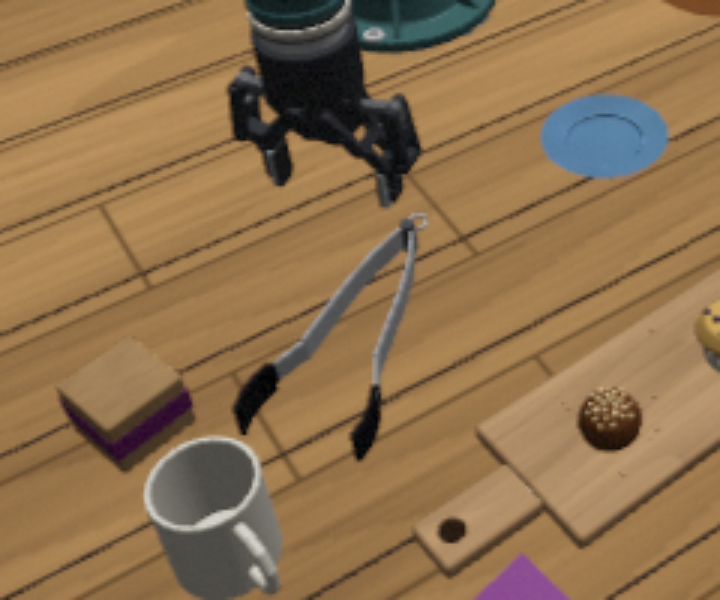

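The crop shows the open fingers above the tongs. The predicted grip point (357,314) lies midway between the two arms, so I descend.

Emit:
move_arm(
  rows=[
    [[0.04,0,0.6],[0,0,0],0],
    [[0.04,0,1.2],[0,0,0],0],
    [[0.04,0,1.8],[0,0,0],0],
    [[0.04,0,2.4],[0,0,0],0],
    [[0.04,0,2.8],[0,0,0],0],
    [[0.04,0,3.2],[0,0,0],0],
    [[0.04,0,3.5],[0,0,0],0],
    [[0.04,0,3.7],[0,0,0],0],
    [[0.04,0,3.7],[0,0,0],0],
    [[0.04,0,3.7],[0,0,0],20],
    [[0.04,0,3.7],[0,0,0],40],
    [[0.04,0,3.7],[0,0,0],60],
    [[0.04,0,3.7],[0,0,0],60],
    [[0.04,0,3.7],[0,0,0],60],
    [[0.04,0,3.7],[0,0,0],60],
  ],
)

```text
time: 4.32
position: [0.4363, -0.2682, 0.0037]
ee_rot: [-0.0, 0.901, -0.435, 0.0]
ft_force: [0.3, 1.4, 0.1]
width: 0.767
grasp_force: 0.3
```

Emit:
move_arm(
  rows=[
    [[0,0,0.08],[0,0,0],60],
    [[0,0,0.08],[0,0,0],60],
    [[0,0,0.08],[0,0,0],70],
    [[0,0,0.08],[0,0,0],76],
    [[0,0,0.08],[0,0,0],82],
    [[0,0,0.08],[0,0,0],88],
    [[0,0,0.08],[0,0,0],94],
    [[0,0,0.08],[0,0,0],100],
    [[0,0,0.08],[0,0,0],105],
    [[0,0,0.08],[0,0,0],105],
    [[0,0,0.08],[0,0,0],105],
    [[0,0,0.08],[0,0,0],105],
  ],
)

```text
time: 5.32
position: [0.4359, -0.2693, 0.001]
ee_rot: [0.0, 0.9, -0.435, 0.001]
ft_force: [-0.6, -0.5, 8.9]
width: 0.589
grasp_force: 6.8
```

Emit:
move_arm(
  rows=[
    [[0,0,-0.1],[0,0,0],105],
    [[0,0,-0.3],[0,0,0],105],
    [[0,0,-0.5],[0,0,0],105],
    [[0,0,-0.8],[0,0,0],105],
    [[0,0,-1.2],[0,0,0],105],
    [[0,0,-1.6],[0,0,0],105],
    [[0,0,-2.0],[0,0,0],105],
    [[0,0,-2.4],[0,0,0],105],
    [[0,0,-2.8],[0,0,0],105],
    [[0,0,-3.2],[0,0,0],105],
    [[0,0,-3.4],[0,0,0],105],
    [[0,0,-3.5],[0,0,0],105],
    [[0,0,-3.5],[0,0,0],105],
  ],
)

```text
time: 6.4
position: [0.436, -0.2682, 0.1407]
ee_rot: [-0.0, 0.9, -0.435, 0.001]
ft_force: [0.3, 0.2, -1.2]
width: 0.591
grasp_force: 3.9
```

Run:
```python
from h import *
go(.56,-.161,.14,0); print(arm.read_state()['qpos'])
im=snap('scene','s2.png')[:,:,::-1]; cv2.imwrite('pics/s2c.png',cv2.resize(im[190:390,90:330],None,fx=3,fy=3))
```

```text
go [-0.171 -4.094  0.02 ] [-0.000e+00 -1.000e-02 -1.031e+01] t 6.4
[-0.15490032  0.63969682  0.89250383  2.1828403  -0.81244207  0.6951743
 -1.16165555]
```

View pics/s2c.png

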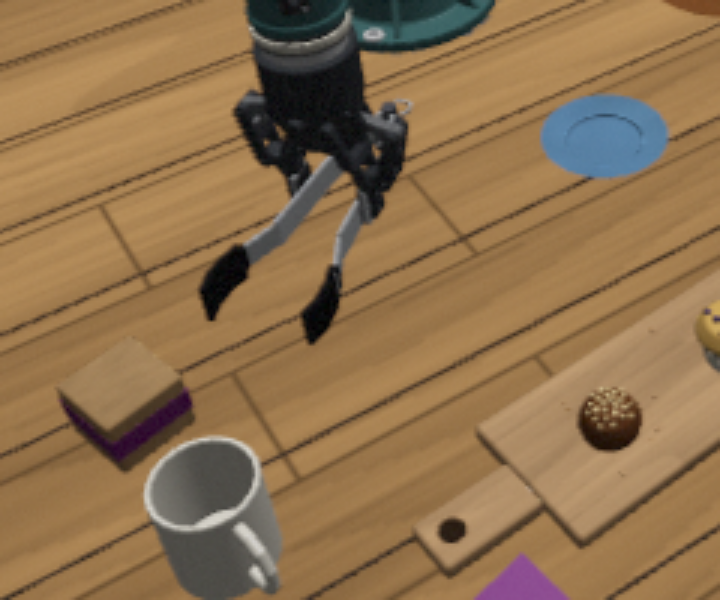

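The tongs are lifted level, with the jaws at (225,282) and (322,305) in the crop. Next I move them over the roll.

Emit:
move_arm(
  rows=[
    [[-0.02,-0.3,0],[0,0,-0.7],105],
    [[-0.06,-0.7,0],[0,0,-1.7],105],
    [[-0.1,-1.1,0],[0,0,-2.7],105],
    [[-0.1,-1.5,0],[0,0,-3.7],105],
    [[-0.1,-1.9,0],[0,0,-4.7],105],
    [[-0.1,-2.3,0],[0,0,-5.7],105],
    [[-0.1,-2.7,0],[0,0,-6.7],105],
    [[-0.15,-3.1,0],[0,0,-7.7],105],
    [[-0.15,-3.5,0],[0,0,-8.7],105],
    [[-0.17,-3.8,0],[0,0,-9.5],105],
    [[-0.17,-4.0,0],[0,0,-10.1],105],
    [[-0.17,-4.1,0],[0,0,-10.3],105],
    [[-0.17,-4.1,0],[0,0,-10.3],105],
    [[-0.17,-4.1,0],[0,0,-10.3],105],
  ],
)

```text
time: 7.62
position: [0.5596, -0.1607, 0.1395]
ee_rot: [-0.0, 1.0, -0.001, -0.001]
ft_force: [1.0, 0.2, -1.5]
width: 0.588
grasp_force: 3.9
```

Run:
```python
from h import *
a=snap('top','t3.png')[:,:,::-1];im=snap('scene','s3.png')[:,:,::-1]
cv2.imwrite('pics/c3.png',np.hstack([cv2.resize(a[120:220,340:440],None,fx=4,fy=4,interpolation=2),cv2.resize(im[240:360,220:340],(400,400),interpolation=2)]))
print(arm.read_state()['qpos'])
```

```text
[-0.25678735  0.63144652  0.66728478  2.02520714 -0.60941506  0.69108443
 -0.76989729]
```

View pics/c3.png

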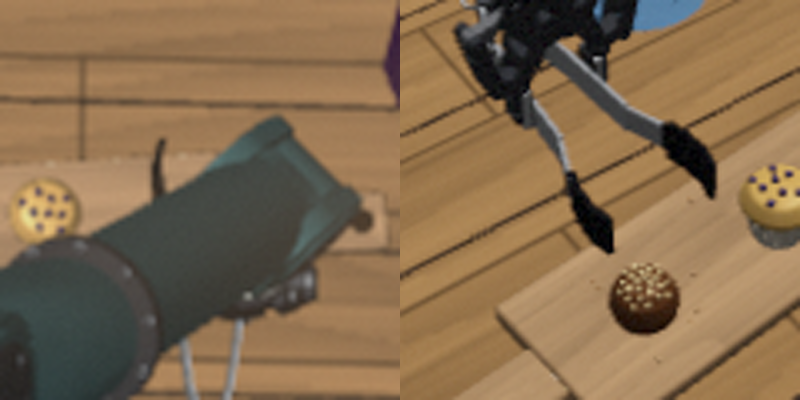

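The top view is blocked by the arm. In the scene view the jaw middles are at about (277.6,303.9) and (307,288) in full-image pixels, and the roll's centre is at (293.5,329.7).

Run:
```python
from h import *
a=ray('scene',277.6,303.9,.1555);b=ray('scene',307,288,.1555);print(a,b,(a+b)/2,np.linalg.norm(a-b))
# tips
print([ray('scene',220+x/3.333,240+y/3.333,.1555).round(3) for x,y in [(210,245),(312,190)]])
print('roll scene',ray('scene',293.5,329.7,.04), 'muffin',ray('scene',333,300,.06),ray('top',350.6,172.6,.065))
```

```text
[ 0.66934318 -0.19930519  0.1555    ] [ 0.66887316 -0.11995356  0.1555    ] [ 0.66910817 -0.15962938  0.1555    ] 0.07935301315678447
[array([ 0.698, -0.205,  0.155]), array([ 0.699, -0.124,  0.155])]
roll scene [ 0.67338329 -0.16199476  0.04      ] muffin [ 0.66867001 -0.03938953  0.06      ] [ 0.65665332 -0.03337318  0.065     ]
```

Emit:
move_arm(
  rows=[
    [[0.05,0.04,0.2],[0,0,0],105],
    [[0.05,0.04,0.5],[0,0,0],105],
    [[0.05,0.04,0.8],[0,0,0],105],
    [[0.05,0.04,1.1],[0,0,0],105],
    [[0.05,0.04,1.4],[0,0,0],105],
    [[0.05,0.04,1.7],[0,0,0],105],
    [[0.05,0.04,2.0],[0,0,0],105],
    [[0.05,0.04,2.2],[0,0,0],105],
    [[0.05,0.04,2.4],[0,0,0],105],
    [[0.05,0.04,2.6],[0,0,0],105],
    [[0.05,0.04,2.75],[0,0,0],105],
    [[0.05,0.04,2.8],[0,0,0],105],
    [[0.05,0.04,2.8],[0,0,0],105],
  ],
)

```text
time: 8.8
position: [0.5619, -0.1625, 0.0277]
ee_rot: [-0.0, 1.0, -0.001, -0.0]
ft_force: [-0.4, 0.5, -1.4]
width: 0.591
grasp_force: 3.9
```

Run:
```python
from h import *
im=snap('scene','s4.png')[:,:,::-1]
cv2.imwrite('pics/c4.png',cv2.resize(im[270:370,230:350],(720,600),interpolation=2))
```

```text
(no output)
```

View pics/c4.png

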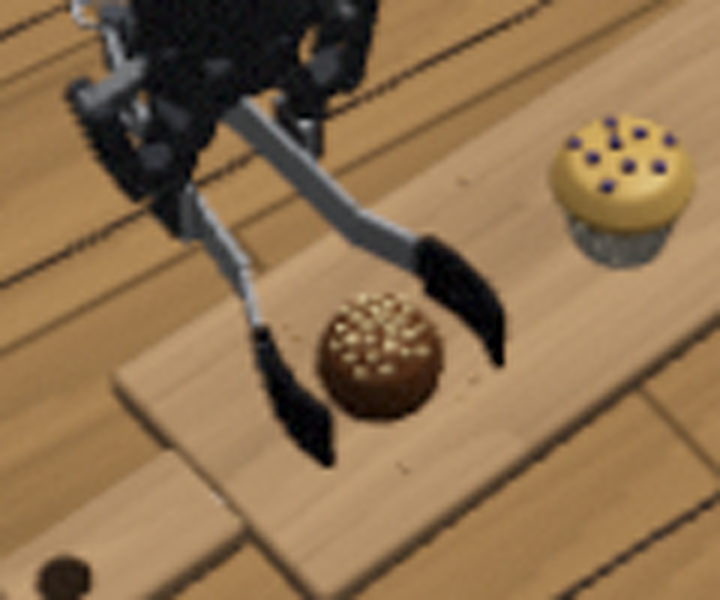

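The jaws straddle the roll: jaw middles at (295,395) and (462,300) in the crop, roll centre at (380,357), and the muffin is clear. I lower 4 mm and squeeze.

Emit:
move_arm(
  rows=[
    [[0,0,0.1],[0,0,0],105],
    [[0,0,0.1],[0,0,0],110],
    [[0,0,0.1],[0,0,0],116],
    [[0,0,0.1],[0,0,0],122],
    [[0,0,0.1],[0,0,0],128],
    [[0,0,0.1],[0,0,0],134],
    [[0,0,0.1],[0,0,0],140],
    [[0,0,0.1],[0,0,0],146],
    [[0,0,0.1],[0,0,0],152],
    [[0,0,0.1],[0,0,0],158],
    [[0,0,0.1],[0,0,0],164],
    [[0,0,0.1],[0,0,0],170],
    [[0,0,0.1],[0,0,0],170],
    [[0,0,0.1],[0,0,0],170],
    [[0,0,0.1],[0,0,0],170],
  ],
)

```text
time: 10.1
position: [0.5621, -0.1626, 0.0242]
ee_rot: [0.0, 1.0, -0.001, 0.0]
ft_force: [0.1, 0.8, 0.1]
width: 0.381
grasp_force: 59.4
```

Emit:
move_arm(
  rows=[
    [[0,0,-0.05],[0,0,0],170],
    [[0,0,-0.15],[0,0,0],170],
    [[0,0,-0.3],[0,0,0],170],
    [[0,0,-0.5],[0,0,0],170],
    [[0,0,-0.75],[0,0,0],170],
    [[0,0,-1.0],[0,0,0],170],
    [[0,0,-1.3],[0,0,0],170],
    [[0,0,-1.6],[0,0,0],170],
    [[0,0,-1.9],[0,0,0],170],
    [[0,0,-2.2],[0,0,0],170],
    [[0,0,-2.5],[0,0,0],170],
    [[0,0,-2.7],[0,0,0],170],
    [[0,0,-2.8],[0,0,0],170],
    [[0,0,-2.8],[0,0,0],170],
  ],
)

```text
time: 11.27
position: [0.5627, -0.1627, 0.1372]
ee_rot: [0.0, 1.0, -0.001, 0.001]
ft_force: [-0.4, 0.5, -2.8]
width: 0.376
grasp_force: 59.6
```

Run:
```python
from h import *
im=snap('scene','s5.png')[:,:,::-1]
cv2.imwrite('pics/c5.png',cv2.resize(im[220:370,200:380],(720,600),interpolation=2))
# roll at plate centre: roll offset ~.104 ahead of TCP, yaw 90
go(.459,.276-.104,.135,90); print(arm.read_state()['qpos'])
```

```text
go [-2.59  -8.36   0.035] [ 1.000e-02 -1.000e-02 -1.801e+01] t 11.32
[-0.25148244  0.63848882  0.66246144  2.02107206 -0.61611338  0.68743531
 -0.76326965]
```

View pics/c5.png

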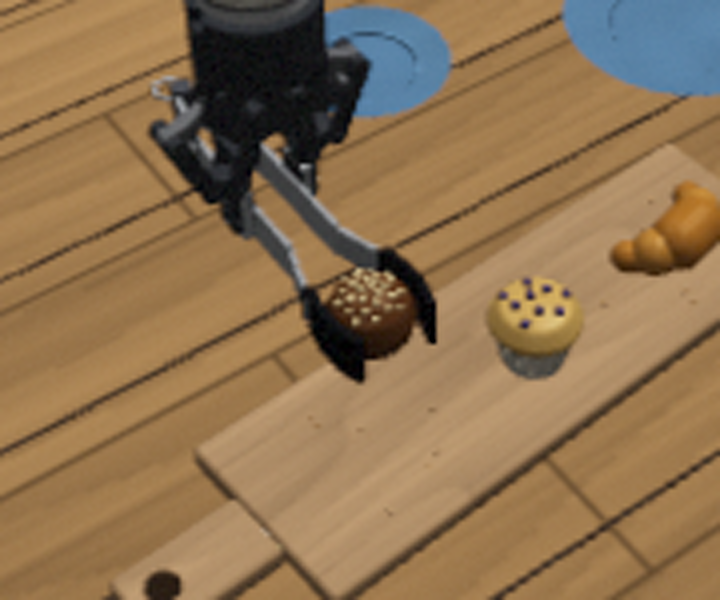

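The roll is held between the jaws at (372,313) in the crop, and the muffin and croissant are untouched. I carry it to the plate in two halves.

Emit:
move_arm(
  rows=[
    [[-0.03,-0.1,0],[0,0,-0.2],170],
    [[-0.09,-0.3,0],[0,0,-0.6],170],
    [[-0.18,-0.6,0],[0,0,-1.2],170],
    [[-0.28,-0.9,0],[0,0,-1.9],170],
    [[-0.4,-1.25,0],[0,0,-2.6],170],
    [[-0.5,-1.6,0],[0,0,-3.4],170],
    [[-0.6,-1.95,0],[0,0,-4.2],170],
    [[-0.7,-2.3,0],[0,0,-5.0],170],
    [[-0.82,-2.65,0],[0,0,-5.8],170],
    [[-0.93,-3.0,0],[0,0,-6.5],170],
    [[-1.05,-3.35,0],[0,0,-7.2],170],
    [[-1.15,-3.7,0],[0,0,-7.9],170],
    [[-1.22,-3.95,0],[0,0,-8.5],170],
    [[-1.28,-4.1,0],[0,0,-8.8],170],
    [[-1.3,-4.2,0],[0,0,-9],170],
    [[-1.3,-4.2,0],[0,0,-9],170],
  ],
)

```text
time: 12.65
position: [0.5102, 0.0063, 0.1361]
ee_rot: [-0.0, 0.924, 0.383, 0.0]
ft_force: [0.2, 0.3, -1.8]
width: 0.377
grasp_force: 59.6
```

Run:
```python
from h import *
go(.459,.276-.104,.125,90); print(arm.read_state()['qpos'])
```

```text
go [ 2.027 -3.833  0.278] [-0.   -0.   -8.99] t 12.65
[-0.44140549  0.51225948  0.46113746  2.17830343 -0.43894424  0.53956982
 -0.43448738]
```

Emit:
move_arm(
  rows=[
    [[0.05,-0.1,0],[0,0,-0.2],170],
    [[0.15,-0.28,0],[0,0,-0.6],170],
    [[0.3,-0.55,0.02],[0,0,-1.2],170],
    [[0.45,-0.85,0.05],[0,0,-1.9],170],
    [[0.6,-1.15,0.08],[0,0,-2.6],170],
    [[0.78,-1.47,0.1],[0,0,-3.4],170],
    [[0.95,-1.8,0.12],[0,0,-4.2],170],
    [[1.12,-2.12,0.15],[0,0,-5.0],170],
    [[1.3,-2.45,0.18],[0,0,-5.8],170],
    [[1.46,-2.75,0.2],[0,0,-6.5],170],
    [[1.62,-3.05,0.22],[0,0,-7.2],170],
    [[1.77,-3.35,0.24],[0,0,-7.9],170],
    [[1.9,-3.6,0.26],[0,0,-8.5],170],
    [[1.98,-3.75,0.28],[0,0,-8.8],170],
    [[2.03,-3.83,0.28],[0,0,-9],170],
    [[2.03,-3.83,0.28],[0,0,-9],170],
    [[2.03,-3.83,0.28],[0,0,-9],170],
  ],
)

```text
time: 14.07
position: [0.4598, 0.1709, 0.1249]
ee_rot: [0.0, 0.708, 0.706, -0.0]
ft_force: [0.7, 0.2, -1.7]
width: 0.378
grasp_force: 59.6
```

Run:
```python
from h import *
a=snap('top','t6.png')[:,:,::-1];im=snap('scene','s6.png')[:,:,::-1]
cv2.imwrite('pics/c6.png',np.hstack([cv2.resize(a[180:280,200:300],(400,400),interpolation=2),cv2.resize(im[130:270,290:430],(400,400),interpolation=2)]))
```

```text
(no output)
```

View pics/c6.png

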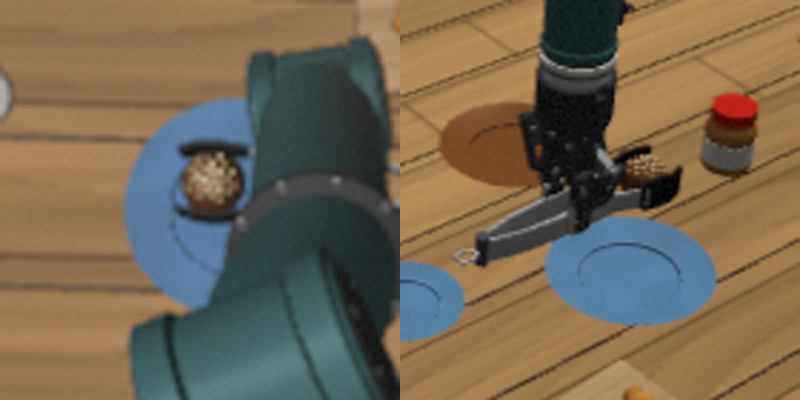

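The roll is pinched at top-view pixel (253,225), and the plate is unmoved. Checking the offset from the plate's centre.

Run:
```python
from h import *
print(ray('top',253,225,.145), ray('scene',290+247*.35,130+170*.35,.145))
```

```text
[0.45655092 0.27628902 0.145     ] [0.46214927 0.28347188 0.145     ]
```

```bash
python3 -c "
from h import *
print(arm.read_state()['grasp_force'],arm.read_state()['qd'].round(3)); print(job.job_done())"
```

```text
59.62892711162567 [ 0.002 -0.001  0.002  0.001 -0.003  0.002 -0.001]
the job is handed in; nothing more can be done
None
```

I handed the job in with the rye roll pinched in the tongs, within about 1 cm of the middle of the large blue plate and about 10 cm above it, after about 14 s of the 48 s allowed; no result came back.

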